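# Load a carrier board into a storage bay behind its drop catch

## Task

Put the carrier board with the gilt ornaments flat into the mouth of the rack bay, then slide it in so that its own front edge lifts the red gravity catch, and press it gently on against the sprung buffer until the catch drops down behind it. Let go and leave the board locked flat in the bay. Do not touch the red catch with the gripper, do not ram or force the board against the rack, and leave the jar, brush and medallion where they are.

Things in the scene. Friction and masses are not known exactly. Their poses are not given: they have to be found in the camera images.
- rack: The fixed bay: plywood floor 340 (x) by 170 (y) mm, 6 mm thick, between grey rails, open above. Origin on the table under the bay's middle; x points into the bay (mouth at -x), y left, z up. Floor from x = -180 to +160 mm. Rails, 28 mm high over the table, stand 120 mm apart from x = -50 mm inward and flare to about 131 mm apart at the mouth.
- bay_mouth (a point): Point on the bay floor's top, centre line, x = -115 mm from the bay's middle: a board set down centred here lies clear in front of the catch. Axes as the bay's. Resting on the floor, the board drags with 2 to 6 N; bearing down on it adds drag and makes it stick. More than 25 N of the board on catch or buffer, or 60 N on the bay, is too much.
- bay_home (a point): Point on the bay floor's top, x = +55 mm: the locked board's middle lies here, if the end unit is in its middle place. The dark end unit, which carries catch and buffer, is clamped up to 7 mm nearer or farther along x; its place is not measured. For the middle place: catch ramps begin at x = -40 mm, 31 mm up, noses end in upright back faces at x = 0, 16 mm up.
- bay_back (a point): Point on the bay floor's top, x = +107 mm: face of the black sprung buffer, for the middle place. It is 70 mm wide, 12 to 26 mm over the table; pushes back with 4 N at first, 0.7 N more per mm, and is solid after 9 mm. The catch drops when the buffer is pushed in 3 mm (6 N besides the drag). Let go, the board may slide back against the catch.
- catch (a joint): Angle of the red gravity catch: two arms over the rails, pivoted 130 mm beyond their noses, which hang 12 mm inward of each rail (96 mm between them). 0 = down, as at the start; about 0.09 rad while the noses ride on the board with 2 to 3 N in all; falls to 0 once the board is past. Only the board may lift it. Lifted arms reach 55 mm over the table.
- tray_grip (a point): Middle of the grip of the loose carrier board (110 x by 115 y, 22 mm thick, about 0.35 kg, brown, grey top, gilt ornaments, same both ways round). The grip is a pale wooden plate over the board's middle, 14 mm thick (x), 60 wide (y), from 22 to 75 mm over the underside; this point is 48.5 mm over the underside. Board axes; its x lies along the bay's x, either way, when loaded.
- jar_mid (a point): Bystander: amber jar, 60 mm across, 85 mm high; point at half its height.
- brush: Bystander: brush lying on the table, about 200 mm long along its x; origin on the table under its middle.
- medallion: Bystander: round brass medallion with green glass, 56 mm across, 11 mm high; origin at its underside.
Not all that is in view belongs to the job. What is meant by the part that bears tray_grip is not purple, and is the smaller of those in its own colour.

How it is judged:
On the way, in this order (a step that is already met when the one before it is completed fails the run):
1. the board lies in the mouth of the bay, flat, in front of the catch, which is still down (x of tray_grip in the frame of rack between -0.17 and -0.08 m and y of tray_grip in the frame of rack between -0.015 and 0.015 m and z of tray_grip in the frame of rack below 0.0605 m and value of joint catch below 0.03 rad), for 0.1 s.
2. the board's own edge has lifted the catch (value of joint catch above 0.06 rad and contact force between tray and catch above 0.3 N), for 0.1 s.
3. the catch has dropped behind the board (value of joint catch below 0.03 rad and x of tray_grip in the frame of rack above 0.04 m), for 0.2 s.
At the end, for the whole second after the job is handed in: The catch is down (under 0.03 rad) behind the board; the board lies flat on the bay floor (within 3 mm and 0.06 rad), its middle 40 to 80 mm inward of the bay's middle and within 10 mm of its centre line, at rest and released (all of step 3 and x of tray_grip in the frame of rack below 0.08 m and y of tray_grip in the frame of rack between -0.01 and 0.01 m and z of tray_grip in the frame of rack below 0.0575 m and angle between tray_grip's own z axis and vertical below 0.06 rad and linear speed of tray below 0.01 m/s); the robot touches nothing.
It fails at once if the board is rammed into the catch or the buffer with more than 25 N, or jammed in or dropped on the bay with more than 60 N (contact force between tray and unit above 25 N or contact force between tray and rack above 60 N).
It fails at once if the robot touches the red catch (contact force between any of the arm, the fingers and catch above 0.5 N).
It fails at once if the jar is shifted by more than 15 mm (distance of jar_mid from where it was at the start of the episode above 0.015 m).
It fails at once if the brush is shifted by more than 15 mm (distance of brush from where it was at the start of the episode above 0.015 m).
It fails at once if the medallion is shifted by more than 15 mm (distance of medallion from where it was at the start of the episode above 0.015 m).
It also fails if it takes over 70 s, if anything falls off the work surface, if the arm or the gripper's body presses on something with over 40 N, if the wrist force passes 120 N, or if a joint passes its speed limit or range.

## Robot

A 6-joint arm with a two-finger parallel gripper is mounted at the origin on the work surface. World frame = base frame: x ahead of the robot, y to its left, z up, the work surface at z = 0. Lengths are in m, angles in rad, forces in N, time in s.
With the tool pointing down it reaches from about 0.425 to 1.125 m from the base axis. Payload 14.9 kg.
Tool frame: the origin (TCP) lies between the finger pads; the fingertips stand 19 mm ahead of it and the grasp point (between the pads) is the TCP; z points along the fingers, y is the direction in which the jaws open and shut (so a half turn about z gives the same grasp; the last joint's range is limited). The gripper opens to 91 mm and grips with 3 to 60 N. Pads are 32 mm wide; open, the fingers measure 118 mm over their backs; the gripper's body (76 mm by 178 mm) begins 60 mm behind the grasp point.
Start: joints at [1.075, 0.379, 1.734, -0, 1.028, -0.033], TCP at [0.313, 0.626, 0.233] pointing down, gripper open.
Joint ranges: [-2.77, 2.77], [-0.74, 2.19], [0, 2.66], [-1.06, 4.2], [0.31, 2.87], [-3.08, 3.08]. Speed limits (rad/s): [1.89, 1.89, 2.39, 3.14, 3.14, 3.14].

## Interface

Orientations are given as [roll, pitch, yaw] about the fixed x, y, z axes, in that order (R = Rz(yaw) Ry(pitch) Rx(roll)).
In Python, from cell import manip gives the robot as it stands. Calls block until the motion is done:
- manip.move_ptp(position, orientation): joint-space move of the TCP to a pose.
- manip.move_l(position, orientation=None, speed=0.15): straight line of the TCP; orientation=None keeps the orientation; speed is the mean speed in m/s.
- manip.goto_joints(angles): joint-space move.
- manip.open_gripper() and manip.close(): open the fingers fully, or close them until they stop; the grip force is fixed at half the most.
- manip.dwell(seconds).
- manip.ik(position, orientation): joint angles nearest the present ones, or None.
- manip.read_state(): the state.
- manip.read_camera(name): name is "side" or "top"; returns a dict with "frame" (384x512x3 uint8, red, green, blue), "camera_matrix" (3x3 intrinsics, pixels), "position" and "rotation" of the camera in the world. Camera axes: x right, y down, z forward; pixel columns grow to the right and rows downward; lengths in m; the calibration is good to about 2 mm. A picture is of the moment at which its call begins. There is no depth.
A pose or a line that the arm cannot do raises manip.MotionError and nothing moves.
- manip.finish_job(): hands the job in, once; it reports no verdict.
Trained networks look in a picture, given as the dict that the camera call returned (one of the last four; its "shot" number tells which), for a name from the list of things; names that differ only in an ending like _2 or _b are one class to them, and where a whole thing is asked for, a point or a joint stands for the part that bears it (a point fixed in the world has none). Each returns a list of dicts, best first, with "conf" (0 to 1); they miss things now and then, are a little off and sometimes report something else, mostly with a low value. They report only what shows in the picture. A call takes as long as a camera call. They do not tell look-alikes from the thing itself.
- manip.masks_of(picture, target): "mask" (384x512 bool, what is visible of it) and "pixel" ([column, row] in pixels, amid what is visible of it).
- manip.mark_of(picture, target): "pixel" ([column, row] in pixels: a listed point, or the origin of a listed thing).
The state is a dict: "time_s": time; "qpos": joint angles; "qd": joint speeds; "joint_efforts": joint torques, N m; "position": TCP position; "ee_rot": TCP orientation; "ft_force": force on the tool from outside, world axes, zero at the start; "ft_torque": the same for the moment, N m; "finger_gap": opening from 0.0 (shut) to 1.0 (fully open).
Only numpy, scipy, OpenCV 4.12 (cv2) and the standard library are available. Lean on these libraries where they do the work, as an engineer would, in place of code of your own. Each camera call takes 0.05 s, during which the arm holds its last target.

## Working session

There is one attempt and no reset: what is moved stays moved. The work goes in short steps, each a Python script; the robot and the scene stay as the last script left them, time stands still between calls to the robot, and variables do not carry over. Pictures are saved under pics/ and viewed, and the job is handed in when it is done.

```bash
ls; mkdir -p pics
cat > h.py <<'E'
import numpy as np, cv2
from cell import manip
def save(p,n): cv2.imwrite('pics/'+n+'.png', cv2.cvtColor(p['frame'],cv2.COLOR_RGB2BGR))
def ray(p,px):
    K=np.array(p['camera_matrix']);R=np.array(p['rotation']);o=np.array(p['position'])
    d=R@np.linalg.solve(K,np.array([px[0],px[1],1.0]));return o,d/np.linalg.norm(d)
def atz(p,px,z):
    o,d=ray(p,px);return o+d*(z-o[2])/d[2]
def proj(p,X):
    K=np.array(p['camera_matrix']);R=np.array(p['rotation']);o=np.array(p['position'])
    c=R.T@(np.array(X)-o);c=K@c;return c[:2]/c[2]
def tri(a,pa,b,pb):
    o1,d1=ray(a,pa);o2,d2=ray(b,pb)
    A=np.array([d1,-d2]).T;t=np.linalg.lstsq(A,o2-o1,rcond=None)[0]
    x=o1+d1*t[0];y=o2+d2*t[1];return (x+y)/2,np.linalg.norm(x-y)
E
python3 - <<'E'
from h import *
np.set_printoptions(precision=4,suppress=True)
print(manip.read_state())
P={}
for c in('top','side'):
    p=P[c]=manip.read_camera(c);save(p,c+'0');print(c,p['position'],p['rotation'],p['camera_matrix'])
for n in('rack','bay_mouth','bay_home','bay_back','tray_grip','jar_mid','brush','medallion'):
    for c in P: print(n,c,[(np.round(d['pixel'],1).tolist(),round(d['conf'],2)) for d in manip.mark_of(P[c],n)])
for c in P: print('mask',c,[(np.round(d['pixel'],1).tolist(),round(d['conf'],2),int(d['mask'].sum())) for d in manip.masks_of(P[c],'tray_grip')])
E
```

```text
pics
{'time_s': 0.0, 'qpos': array([ 1.0747,  0.3794,  1.7348,  0.    ,  1.0285, -0.0333]), 'qd': array([0.0008, 0.0015, 0.0009, 0.    , 0.0004, 0.0017]), 'joint_efforts': array([  0.0007, -76.3738, -43.4362,   0.0651,   0.0424,  -0.0001]), 'position': array([0.3124, 0.626 , 0.2323]), 'ee_rot': array([-3.1405, -0.    ,  2.6788]), 'ft_force': array([ 0.1113, -0.0534,  0.5012]), 'ft_torque': array([ 0.0117, -0.0071, -0.0347]), 'finger_gap': 1.0008051228246402}
top [0.4353 0.0075 1.0347] [-2.9996 -0.0228 -1.5701] [[381.7821   0.     259.9585]
 [  0.     381.7821 187.0159]
 [  0.       0.       1.    ]]
side [ 0.3072 -0.9639  0.6915] [-2.147  -0.0123 -0.2751] [[374.4321   0.     257.8764]
 [  0.     374.4321 194.43  ]
 [  0.       0.       1.    ]]
rack top [([203.4, 192.1], 0.93)]
rack side [([242.2, 179.5], 0.94)]
bay_mouth top [([211.3, 228.5], 0.67)]
bay_mouth side [([210.8, 188.7], 0.84)]
bay_home top [([199.9, 169.1], 0.76)]
bay_home side [([254.9, 180.1], 0.76)]
bay_back top []
bay_back side [([266.4, 171.8], 0.65)]
tray_grip top [([321.3, 111.7], 0.88), ([308.6, 194.3], 0.75), ([298.3, 262.9], 0.62)]
tray_grip side [([343.8, 207.5], 0.88), ([261.2, 220.9], 0.79), ([197.8, 220.6], 0.67)]
jar_mid top [([89.8, 179.6], 0.88), ([209.0, 230.1], 0.33)]
jar_mid side [([233.6, 141.4], 0.81)]
brush top [([415.7, 199.3], 0.76)]
brush side [([292.4, 315.0], 0.97)]
medallion top [([249.3, 111.9], 0.51)]
medallion side []
mask top [([307.1, 197.4], 0.94, 1797), ([296.7, 262.7], 0.74, 1887), ([319.5, 117.5], 0.58, 3598)]
mask side [([259.9, 229.0], 0.79, 1218), ([339.6, 222.5], 0.59, 2554), ([199.1, 233.3], 0.55, 1263)]
```

```bash
sed -i "s/np.array(p\['rotation'\])/RR(p['rotation'])/" h.py; sed -i "2a from scipy.spatial.transform import Rotation\ndef RR(r): return Rotation.from_euler('xyz',r).as_matrix()" h.py
python3 - <<'E'
import cv2
for c in('top0','side0'):
    i=cv2.imread(f'pics/{c}.png');cv2.imwrite(f'pics/{c}b.png',cv2.resize(i,(800,600),interpolation=cv2.INTER_CUBIC))
E
```

```text
(no output)
```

View pics/top0b.png

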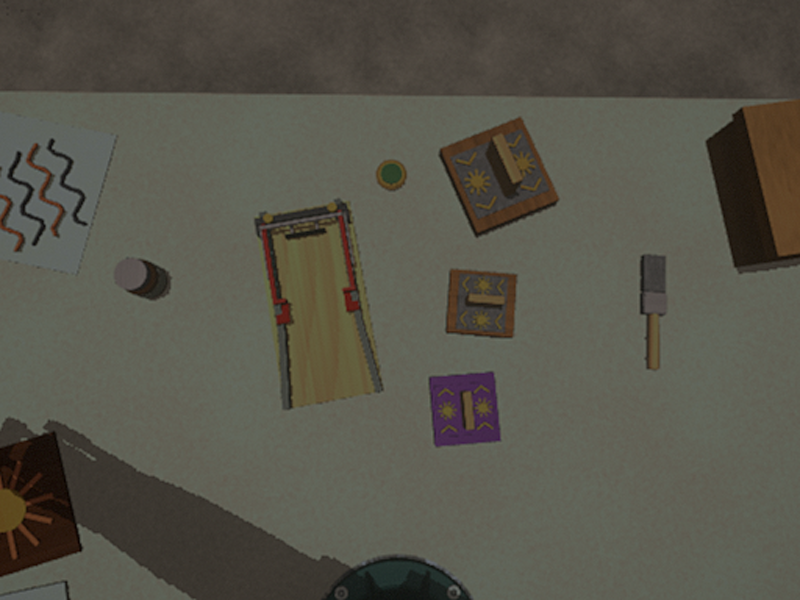

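View pics/side0b.png

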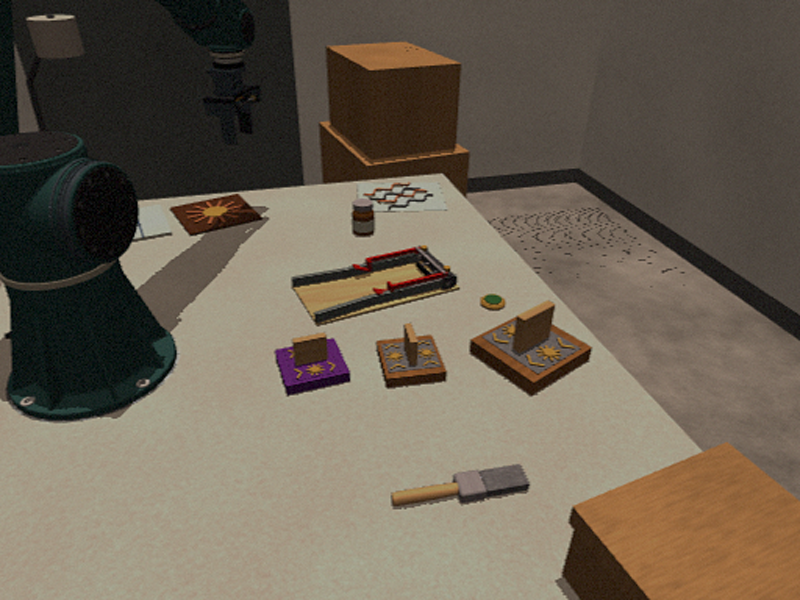

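Run:
```python
from h import *
np.set_printoptions(precision=4,suppress=True)
t=manip.read_camera('top');s=manip.read_camera('side')
m={'rack':((203.4,192.1),(242.2,179.5)),'mouth':((211.3,228.5),(210.8,188.7)),'home':((199.9,169.1),(254.9,180.1)),'grip':((308.6,194.3),(261.2,220.9)),'jar':((89.8,179.6),(233.6,141.4)),'brush':((415.7,199.3),(292.4,315))}
for k,(a,b) in m.items(): print(k,*tri(t,a,s,b))
print('med',atz(t,(249.3,111.9),0))
# averaged frames
T=np.mean([manip.read_camera('top')['frame'].astype(float) for _ in range(6)],axis=0);S=np.mean([manip.read_camera('side')['frame'].astype(float) for _ in range(6)],axis=0)
np.savez('avg0.npz',T=T,S=S)
import pickle;pickle.dump((t,s),open('cams.pkl','wb'))
def crop(A,x0,y0,x1,y1,n,k):
    c=np.clip(A[y0:y1,x0:x1]*1.6,0,255).astype(np.uint8)[:,:,::-1];cv2.imwrite(f'pics/{n}.png',cv2.resize(c,None,fx=k,fy=k,interpolation=cv2.INTER_CUBIC))
crop(T,150,120,350,270,'tcrop',4)
crop(S,175,145,335,265,'scrop',5)
```

```text
rack [0.5675 0.1354 0.0196] 0.002882682691067866
mouth [0.4619 0.1145 0.0121] 0.015584719198862867
home [0.6257 0.1498 0.0017] 0.012555333855264503
grip [ 0.5577 -0.1426  0.0435] 0.0009618411489023149
jar [0.6015 0.4351 0.026 ] 0.007951170013781275
brush [ 0.5477 -0.4444 -0.0013] 0.0065138234418473705
med [0.7968 0.0142 0.    ]
```

View pics/tcrop.png

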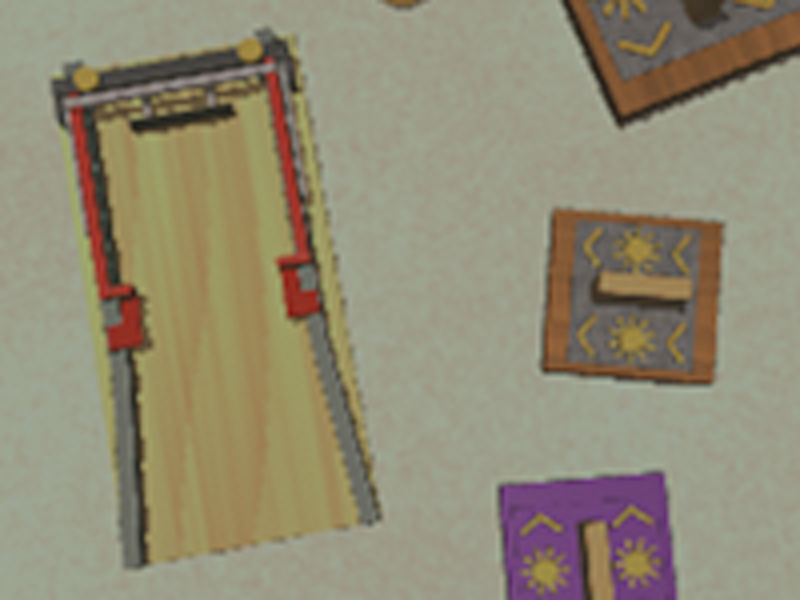

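View pics/scrop.png

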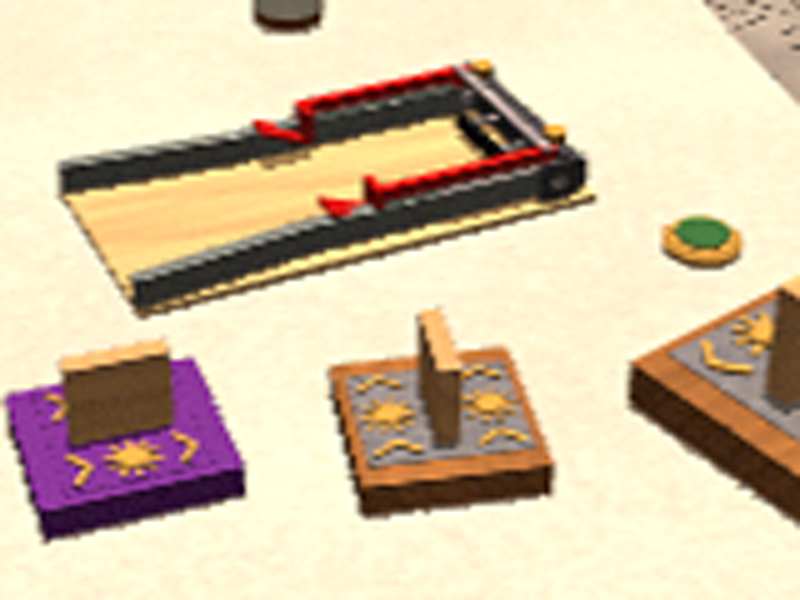

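```bash
cat > fit.py <<'E'
from h import *
import pickle
from scipy.optimize import least_squares
t,s=pickle.load(open('cams.pkl','rb'));A=np.load('avg0.npz')
def tp(X,Y): return ((X+.5)/4-.5+150,(Y+.5)/4-.5+120)
def sp(X,Y): return ((X+.5)/5-.5+175,(Y+.5)/5-.5+145)
def W(q,X):
    c,s_=np.cos(q[2]),np.sin(q[2]);X=np.atleast_2d(X)
    return np.c_[q[0]+c*X[:,0]-s_*X[:,1],q[1]+s_*X[:,0]+c*X[:,1],X[:,2]]
def fit(obs,q0,f=1.0):
    def r(q): return np.concatenate([proj(c,W(q,X)[0])-np.array(px) for c,X,px in obs])
    o=least_squares(r,q0,loss='soft_l1');print(np.round(o.x,4),'res',np.round(r(o.x),1));return o.x
def overlay(q,segs,name):
    for cam,k,(x0,y0,x1,y1),key,g in((t,4,(150,120,350,270),'T',1.6),(s,5,(175,145,335,265),'S',1.6)):
        c=np.clip(A[key][y0:y1,x0:x1]*g,0,255).astype(np.uint8)[:,:,::-1];c=cv2.resize(c,None,fx=k,fy=k,interpolation=cv2.INTER_CUBIC)
        for qq,a,b,col in segs:
            p=[((proj(cam,W(qq,v)[0])-(x0,y0))+.5)*k-.5 for v in(a,b)]
            cv2.line(c,tuple(int(round(v)) for v in p[0]),tuple(int(round(v)) for v in p[1]),col,1,cv2.LINE_AA)
        cv2.imwrite(f'pics/{name}_{key}.png',c)
def box(q,x,y,z,col):
    S=[]
    import itertools
    P=list(itertools.product(x,y,z))
    for i in range(8):
        for j in range(i):
            if sum(a!=b for a,b in zip(P[i],P[j]))==1:S.append((q,P[i],P[j],col))
    return S
E
cat > f1.py <<'E'
from fit import *
ro=[(t,(.16,-.085,.006),tp(297,37)),(t,(-.18,-.085,.006),tp(380,522)),
 (s,(-.18,-.085,0),sp(142,318)),(s,(.16,-.085,.006),sp(597,196)),(s,(-.18,.085,.006),sp(62,195))]
R=fit(ro,[.57,.135,.2])
h,w=.055,.0575
bo=[(t,(h,w,.022),tp(555,210)),(t,(h,-w,.022),tp(723,223)),(t,(-h,-w,.022),tp(715,383)),(t,(-h,w,.022),tp(543,372)),
 (s,(h,w,.022),sp(331,368)),(s,(h,-w,.022),sp(0,0)),(s,(-h,-w,.022),sp(0,0))]
# side view: camera looks +y,so near edge is -y
bo=bo[:4]+[(s,(-h,w,.022),sp(331,368)),(s,(h,w,.022),sp(508,348)),(s,(h,-w,.022),sp(552,464)),(s,(-h,-w,.022),sp(361,487)),(s,(-h,-w,0),sp(366,515)),(s,(h,-w,0),sp(550,494))]
B=fit(bo,[.56,-.14,0])
segs=box(R,(-.18,.16),(-.085,.085),(0,.006),(255,0,255))
for sg in(1,-1):
    for z in(.006,.028):
        segs+=[(R,(-.18,sg*.0655,z),(-.05,sg*.06,z),(255,255,0)),(R,(-.05,sg*.06,z),(.12,sg*.06,z),(255,255,0))]
segs+=box(B,(-h,h),(-w,w),(0,.022),(255,0,255))+box(B,(-.007,.007),(-.03,.03),(.022,.075),(0,255,0))
overlay(R,segs,'ov1')
E
python3 f1.py
```

```text
[0.5735 0.1396 0.1807] res [-0.1 -0.4  0.4  0.4 -0.3  0.2  0.5 -0.3 -0.3 -1.7]
[ 0.5612 -0.1446 -0.08  ] res [-0.2  0.1  0.2  0.4 -0.1  1.  -0.1  0.2 -0.1 -0.8  0.2 -0.6  1.1 -0.
  0.4 -0.  -0.5  0.5  1.1  0. ]
```

View pics/ov1_T.png

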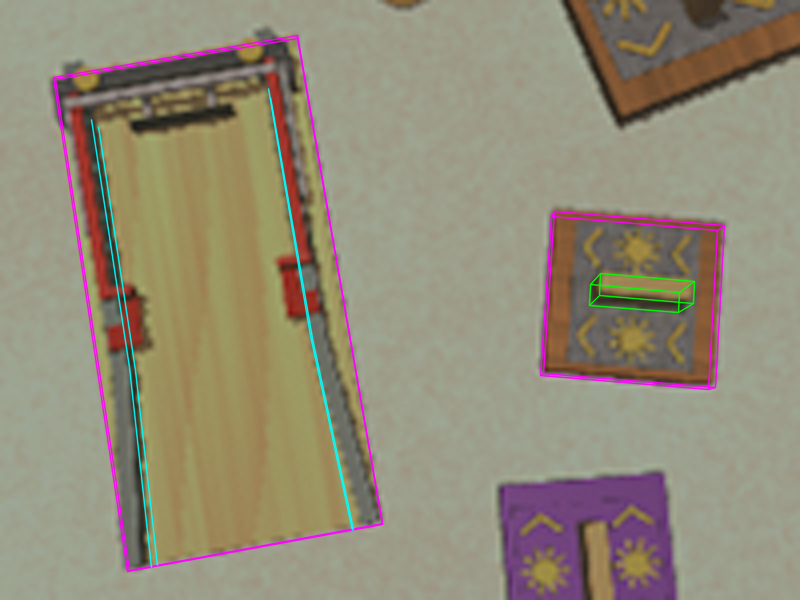

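View pics/ov1_S.png

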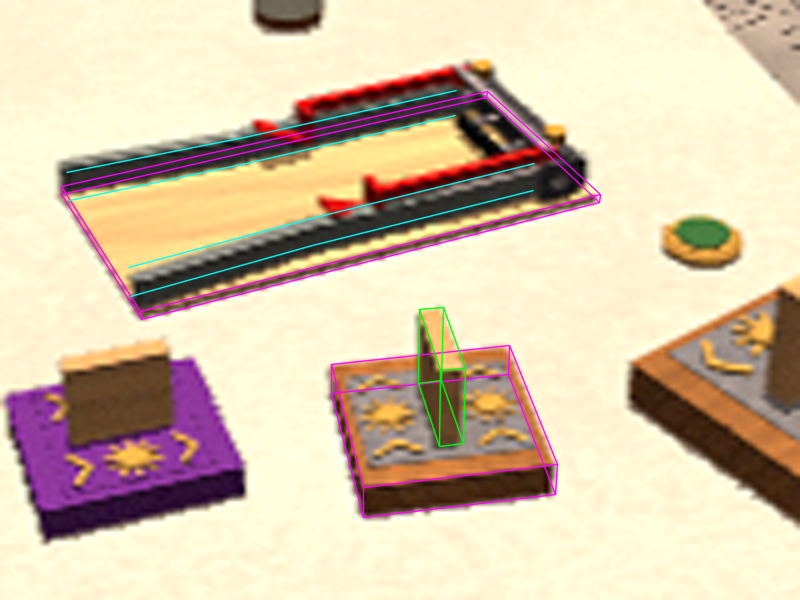

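Run:
```python
from fit import *
def crop(Ai,x0,y0,x1,y1,n,k):
    c=np.clip(Ai[y0:y1,x0:x1]*1.8,0,255).astype(np.uint8)[:,:,::-1];c=cv2.resize(c,None,fx=k,fy=k,interpolation=cv2.INTER_CUBIC)
    for X in range(x0,x1,10): cv2.putText(c,str(X),((X-x0)*k,10),0,.35,(255,0,0),1);cv2.line(c,((X-x0)*k+k//2,12),((X-x0)*k+k//2,18),(255,0,0),1)
    for Y in range(y0,y1,10): cv2.putText(c,str(Y),(0,(Y-y0)*k+k//2),0,.35,(255,0,0),1);cv2.line(c,(24,(Y-y0)*k+k//2),(30,(Y-y0)*k+k//2),(255,0,0),1)
    cv2.imwrite(f'pics/{n}.png',c)
crop(A['T'],160,125,250,195,'za',8)
crop(A['T'],160,190,250,265,'zb',8)
```

```text
(no output)
```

View pics/za.png

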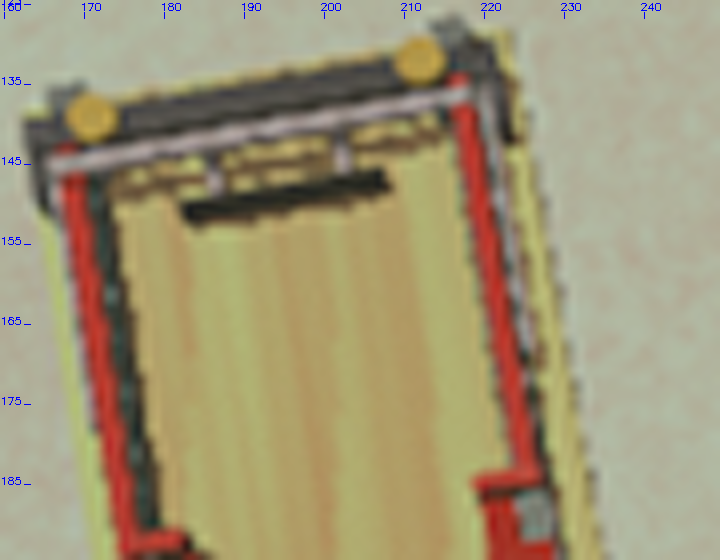

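View pics/zb.png

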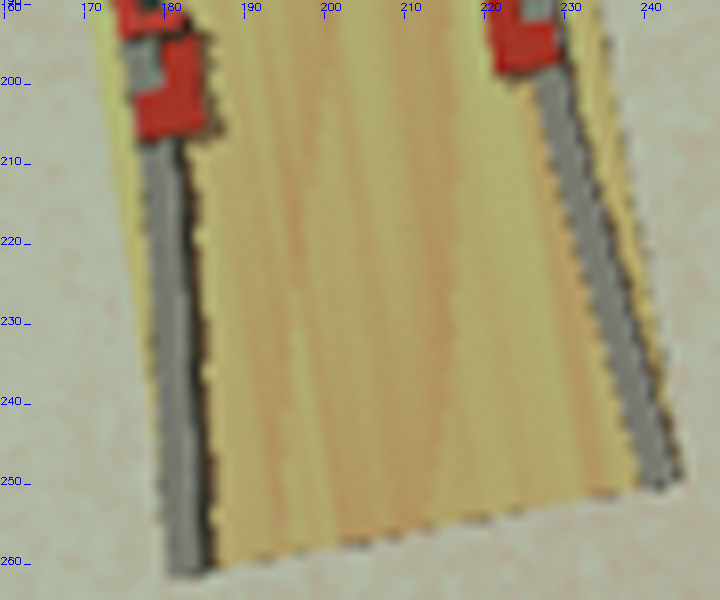

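Run:
```python
from fit import *
np.set_printoptions(precision=4,suppress=True)
R=[.5735,.1396,.1807]
def loc(px,z):
    w=atz(t,px,z);c,s_=np.cos(R[2]),np.sin(R[2]);d=w[:2]-R[:2];return np.array([c*d[0]+s_*d[1],-s_*d[0]+c*d[1]])
for n,px,z in [('L top in mouth',(183.5,260.5),.028),('R top in mouth',(238.8,250.5),.028),('L top out mouth',(179.8,261),.028),('R top out mouth',(243.5,249),.028),
 ('L bot in mouth',(185.7,260.5),.006),('L top in 208',(181,208),.028),('L bot in 208',(182.7,212),.006),('R top in 200',(226.3,200),.028),('R top out 200',(229.8,199),.028),('L bot in 170',(176.5,170),.006),('L bot in 155',(173.8,155),.006),('R armnose in',(220.5,195),.02),('L nose in',(184.5,201),.02),
 ('floorL 230',(177.3,228),.006),('floorL 215',(175,212),.006),('floorR 225',(239.5,225),.006),('floorR 180',(232.2,180),.006),('buffer L',(182.5,152),.026),('buffer R',(207.5,147.5),.026),('buf mid front',(195,151),.026),('nose back R',(221,187),.03),('nose back L',(182.5,193.5),.03),('ramp tip R',(222.5,199),.031),('ramp tip L',(178,206.5),.031)]: print(n,loc(px,z)*1000)
```

```text
L top in mouth [-176.0588   75.1896]
R top in mouth [-176.5698  -69.4736]
L top out mouth [-175.6006   84.7336]
R top out mouth [-174.9695  -82.1497]
L bot in mouth [-177.4564   73.4453]
L top in 208 [-40.5759  61.087 ]
L bot in 208 [-49.4229  61.8659]
R top in 200 [-40.725  -59.5577]
R top out 200 [-39.7343 -69.107 ]
L bot in 170 [66.8854 61.1266]
L bot in 155 [109.5257  62.1618]
R armnose in [-23.8084 -46.2118]
L nose in [-22.8157  50.4814]
floorL 230 [-89.1331  82.437 ]
floorL 215 [-45.7743  82.1156]
floorR 225 [-110.8071  -82.0972]
floorR 180 [ 13.0686 -83.4984]
buffer L [108.4081  34.7358]
buffer R [109.032  -33.3483]
buf mid front [105.3092   1.2851]
nose back R [ -4.2967 -51.6155]
nose back L [-3.5597 51.1058]
ramp tip R [-36.6963 -50.2839]
ramp tip L [-35.6408  67.7126]
```

```bash
cat >> h.py <<'E'
pi=np.pi
def st(tag=''):
    r=manip.read_state();print(tag,'t%.1f'%r['time_s'],'p',np.round(r['position'],4),'rpy',np.round(r['ee_rot'],3),'F',np.round(r['ft_force'],1),'T',np.round(r['ft_torque'],2),'gap %.3f'%r['finger_gap']);return r
E
python3 - <<'E'
from h import *
import pickle
t,s=pickle.load(open('cams.pkl','rb'))
print(tri(t,(321.3,111.7),s,(343.8,207.5)),tri(t,(298.3,262.9),s,(197.8,220.6)))
for b in(-.08,.1807):
  for y in(b+pi/2,b-pi/2): print(y,manip.ik([.5612,-.1446,.0485],[pi,0,y]),manip.ik([.573,.141,.06],[pi,0,y]))
E
```

```text
(array([ 0.78428877, -0.17924658,  0.07119235]), np.float64(0.020034839887390545)) (array([ 0.38147317, -0.11162907,  0.05592749]), np.float64(0.0011876220029265136))
1.4907963267948965 [-2.92392857e-01  4.75654257e-01  2.02711832e+00 -4.44089210e-16
  6.38820080e-01 -2.12392857e-01] [ 2.01783989e-01  4.67823159e-01  2.00639282e+00 -4.44089210e-16
  6.67376671e-01  2.81783989e-01]
-1.6507963267948966 [-2.92392857e-01  4.75654257e-01  2.02711832e+00 -4.44089210e-16
  6.38820080e-01  2.92919980e+00] [ 2.01783989e-01  4.67823159e-01  2.00639282e+00 -4.44089210e-16
  6.67376671e-01 -2.85980867e+00]
1.7514963267948966 [-2.92392857e-01  4.75654257e-01  2.02711832e+00 -4.44089210e-16
  6.38820080e-01 -4.73092857e-01] [ 2.01783989e-01  4.67823159e-01  2.00639282e+00 -4.44089210e-16
  6.67376671e-01  2.10839885e-02]
-1.3900963267948965 [-2.92392857e-01  4.75654257e-01  2.02711832e+00 -4.44089210e-16
  6.38820080e-01  2.66849980e+00] None
```

Run:
```python
from h import *
y=-.08+pi/2
manip.move_ptp([.5605,-.1446,.2],[pi,0,y]);st('above')
manip.move_l([.5605,-.1446,.0495],speed=.1);st('down')
p=manip.read_camera('side');save(p,'side1');c=p['frame'][150:270,200:320];cv2.imwrite('pics/s1.png',cv2.resize(np.clip(c*1.6,0,255).astype(np.uint8)[:,:,::-1],None,fx=5,fy=5))
```

```text
above t4.5 p [ 0.5607 -0.1441  0.2   ] rpy [3.142 0.    1.492] F [ 1.2  0.5 -0.2] T [-0.04  0.04 -0.02] gap 1.000
down t6.2 p [ 0.5608 -0.1447  0.05  ] rpy [3.141 0.    1.491] F [-0.1 -0.2  0.5] T [-0.09  0.06  0.02] gap 1.001
```

View pics/s1.png

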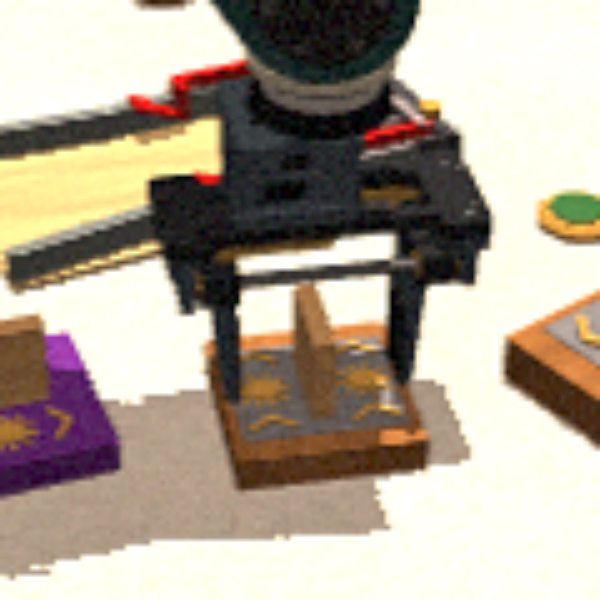

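The open fingers straddle the grip plate of the small brown board, with nothing else in reach, so I'll grasp and lift.

```bash
cat >> h.py <<'E'
RK=np.array([.5733,.1408,.1807])
def bay(x,y=0,q=RK):
    c,s_=np.cos(q[2]),np.sin(q[2]);return np.array([q[0]+c*x-s_*y,q[1]+s_*x+c*y])
def inbay(p,q=RK):
    c,s_=np.cos(q[2]),np.sin(q[2]);d=np.array(p[:2])-q[:2];return np.array([c*d[0]+s_*d[1],-s_*d[0]+c*d[1]])
E
python3 - <<'E'
from h import *
manip.close();st('closed')
manip.move_l([.5605,-.1446,.15],speed=.1);r=st('lift')
xy=bay(-.118);manip.move_l([*xy,.15],[pi,0,RK[2]+pi/2],speed=.15);st('over')
print(inbay(manip.read_state()['position']))
manip.move_l([*xy,.075],speed=.08);st('low')
for c in('top','side'):
    fr=np.mean([manip.read_camera(c)['frame'].astype(float) for _ in range(3)],axis=0);np.save(c+'2.npy',fr)
x=np.load('top2.npy')[160:270,160:270];cv2.imwrite('pics/t2.png',cv2.resize(np.clip(x*1.8,0,255).astype(np.uint8)[:,:,::-1],None,fx=5,fy=5))
x=np.load('side2.npy')[130:240,160:300];cv2.imwrite('pics/s2.png',cv2.resize(np.clip(x*1.6,0,255).astype(np.uint8)[:,:,::-1],None,fx=5,fy=5))
E
```

```text
closed t7.4 p [ 0.5606 -0.1446  0.0495] rpy [3.141 0.    1.491] F [0.7 0.1 0.3] T [-0.1  -0.05 -0.04] gap 0.154
lift t8.6 p [ 0.5601 -0.1445  0.1493] rpy [-3.141 -0.     1.491] F [-0.5  0.4 -4.5] T [-0.11  0.04 -0.07] gap 0.151
over t10.6 p [0.4574 0.1192 0.15  ] rpy [3.142 0.    1.751] F [-0.6 -0.9 -3.5] T [-0.09  0.05 -0.01] gap 0.154
[-0.1178907  -0.00039155]
low t11.7 p [0.4575 0.1197 0.0754] rpy [ 3.141 -0.     1.752] F [ 0.2 -0.6 -4.6] T [-0.05  0.04 -0.01] gap 0.152
```

View pics/t2.png

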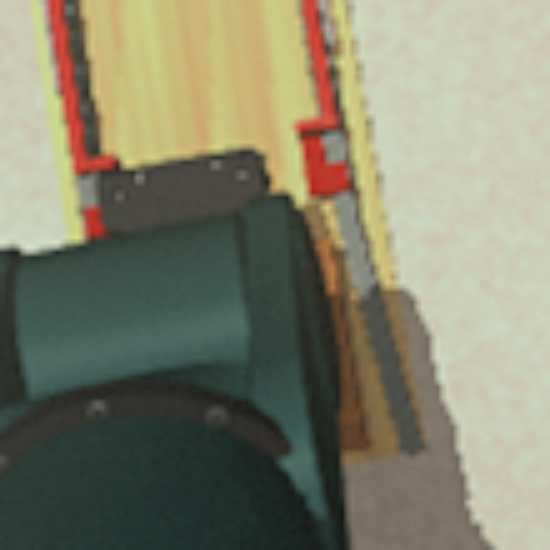

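View pics/s2.png

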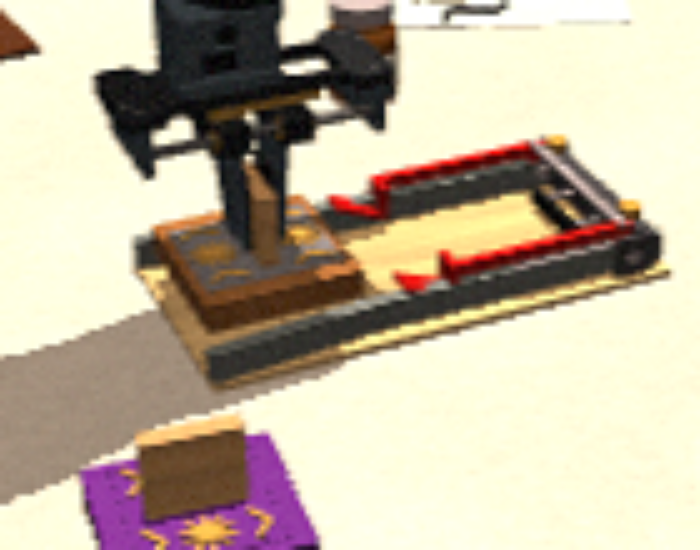

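Run:
```python
from fit import *
h,w=.055,.0575;z0=.0754-.0495
q=[.4575,.1197,.1807]
segs=box(q,(-h,h),(-w,w),(z0,z0+.022),(255,0,255))+box(q,(-.007,.007),(-.03,.03),(z0+.022,z0+.075),(0,255,0))
segs+=box(RK,(-.18,.16),(-.085,.085),(0,.006),(255,0,0))
A={'T':np.load('top2.npy'),'S':np.load('side2.npy')}
import fit;fit.A=A
overlay(q,segs,'ov2')
```

```text
(no output)
```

View pics/ov2_S.png

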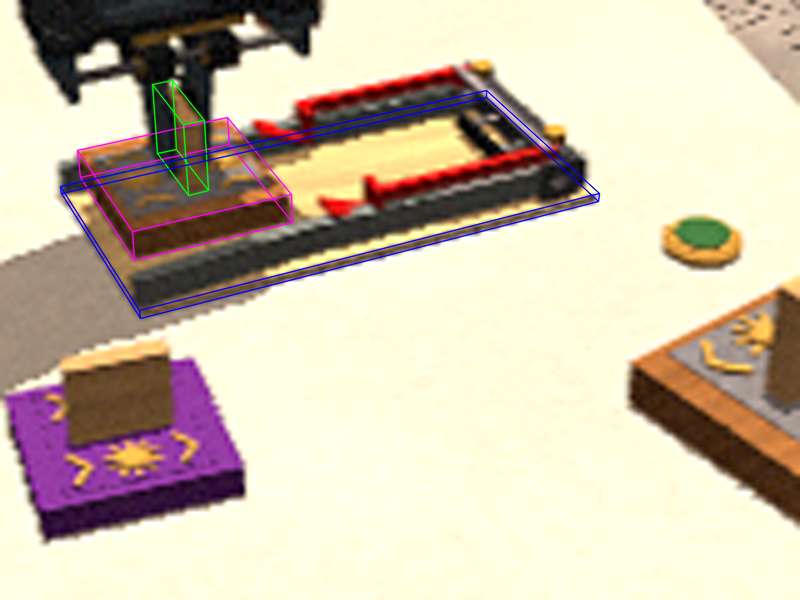

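View pics/ov2_T.png

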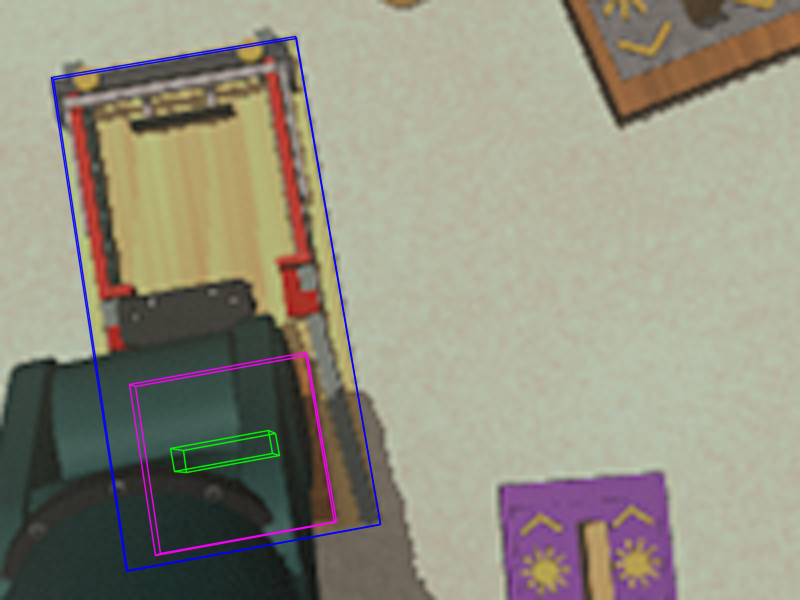

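Run:
```python
from h import *
xy=bay(-.118)
for z in(.062,.059,.0575,.0565,.056,.0555,.055):
    manip.move_l([*xy,z],[pi,0,RK[2]+pi/2],speed=.03);manip.dwell(.1)
    r=st(str(z))
    if r['ft_force'][2]>-1: break
```

```text
0.062 t12.7 p [0.4573 0.1196 0.062 ] rpy [3.142 0.    1.752] F [ 0.1  0.1 -3.1] T [-0.03  0.06 -0.05] gap 0.153
0.059 t13.0 p [0.4572 0.1196 0.059 ] rpy [-3.142 -0.     1.752] F [ 0.2  0.6 -3.8] T [-0.08  0.06  0.01] gap 0.156
0.0575 t13.4 p [0.4572 0.1196 0.0575] rpy [-3.142 -0.     1.751] F [-0.4 -0.6 -4.3] T [-0.06  0.03  0.  ] gap 0.152
0.0565 t13.7 p [0.4572 0.1196 0.0565] rpy [-3.142  0.     1.751] F [-0.1  0.  -4.3] T [-0.04  0.05  0.01] gap 0.150
0.056 t14.1 p [0.4572 0.1196 0.056 ] rpy [ 3.142 -0.     1.751] F [ 0.8 -0.3 -3.9] T [-0.05  0.06  0.04] gap 0.152
0.0555 t14.4 p [0.4573 0.1196 0.0555] rpy [ 3.141 -0.     1.751] F [ 0.6  0.5 -4. ] T [-0.1   0.02 -0.06] gap 0.154
0.055 t14.8 p [0.4573 0.1196 0.0555] rpy [-3.142 -0.     1.751] F [-5.4 -1.7 11.6] T [-0.24  0.82  0.02] gap 0.157
```

```bash
cat >> h.py <<'E'
def fb(r):
    f=r['ft_force'];c,s_=np.cos(RK[2]),np.sin(RK[2]);return np.array([c*f[0]+s_*f[1],-s_*f[0]+c*f[1],f[2]])
def slide(x0,x1,dx,y=0,z=.0556,yaw=0,speed=.04,fmax=12,lat=10):
    x=x0
    while x<x1-1e-6:
        x=min(x+dx,x1);manip.move_l([*bay(x,y),z],[pi,0,RK[2]+pi/2+yaw],speed=speed)
        r=manip.read_state();f=fb(r);p=inbay(r['position'])
        print('x%.1f'%(x*1e3),'t%.1f'%r['time_s'],'p',np.round(p*1e3,1),'z%.1f'%(r['position'][2]*1e3),'F',np.round(f,1),'Tz %.2f'%r['ft_torque'][2])
        if -f[0]>fmax or abs(f[1])>lat or f[2]>15: print('STOP');return x,False
    return x,True
E
python3 - <<'E'
from h import *
manip.move_l([*bay(-.118),.0556],[pi,0,RK[2]+pi/2],speed=.03);st()
slide(-.118,-.06,.0065)
p=manip.read_camera('side')
x=p['frame'][130:240,180:320];cv2.imwrite('pics/s3.png',cv2.resize(np.clip(x*1.6,0,255).astype(np.uint8)[:,:,::-1],None,fx=5,fy=5))
E
```

```text
t15.0 p [0.4572 0.1196 0.0555] rpy [3.142 0.    1.752] F [-0.1  0.6 -4.6] T [-0.01  0.03  0.  ] gap 0.153
x-111.5 t15.3 p [-111.8    0. ] z55.6 F [ 0.4  0.2 -5.5] Tz -0.05
x-105.0 t15.7 p [-104.5   -0. ] z55.6 F [ 0.6 -0.  -4.1] Tz -0.01
x-98.5 t16.0 p [-98.2   0. ] z55.6 F [ 0.3 -0.6 -4.3] Tz 0.06
x-92.0 t16.3 p [-91.7   0. ] z55.6 F [ 0.  -0.2 -3.7] Tz -0.04
x-85.5 t16.6 p [-85.3  -0. ] z55.5 F [ 1.3  0.4 -5.9] Tz -0.02
x-79.0 t16.9 p [-79.5   0. ] z55.5 F [-2.4  0.  -5.7] Tz 0.07
x-72.5 t17.2 p [-72.6  -0. ] z55.5 F [-3.8 -0.4 -6.2] Tz 0.10
x-66.0 t17.6 p [-65.8  -0. ] z55.5 F [-1.8 -0.2 -6.3] Tz 0.06
x-60.0 t17.9 p [-59.8  -0. ] z55.5 F [-2.  -0.5 -6.2] Tz 0.06
```

View pics/s3.png

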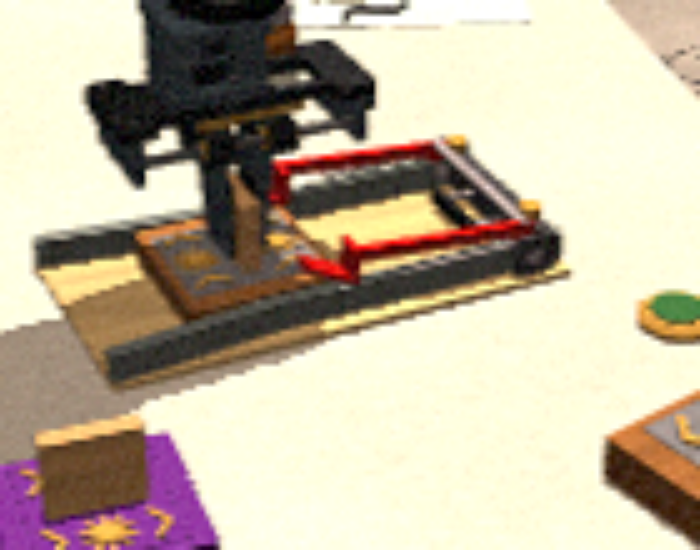

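Run:
```python
from h import *
slide(-.06,.036,.008,speed=.05)
```

```text
x-52.0 t18.2 p [-51.3  -0. ] z55.7 F [ 1.2  1.3 -6.2] Tz -0.03
x-44.0 t18.5 p [-43.2  -0. ] z55.7 F [ 1.9  1.  -6.4] Tz 0.05
x-36.0 t18.8 p [-35.5   0. ] z55.7 F [ 1.1 -0.3 -5.5] Tz -0.01
x-28.0 t19.1 p [-27.7  -0. ] z55.6 F [ 0.8  0.4 -5.8] Tz 0.01
x-20.0 t19.5 p [-19.7  -0. ] z55.6 F [ 0.5 -0.1 -5.4] Tz -0.00
x-12.0 t19.8 p [-11.7   0. ] z55.6 F [-0.2 -0.9 -5.9] Tz 0.04
x-4.0 t20.1 p [-3.7 -0. ] z55.5 F [ 1.2 -0.1 -5.4] Tz -0.03
x4.0 t20.4 p [ 4.3 -0. ] z55.5 F [ 1.3  0.2 -5.6] Tz 0.02
x12.0 t20.7 p [12.3  0. ] z55.5 F [ 0.9  0.  -6.3] Tz 0.02
x20.0 t21.0 p [20.3 -0. ] z55.5 F [ 0.9 -0.7 -5.7] Tz -0.02
x28.0 t21.3 p [28.3 -0. ] z55.5 F [ 1.5  1.5 -7.6] Tz 0.04
x36.0 t21.6 p [36.3 -0. ] z55.5 F [ 0.8 -0.1 -6. ] Tz 0.03
```

Run:
```python
from h import *
x,ok=slide(.036,.044,.004,speed=.03)
x=x
while x<.068:
    x+=.001;manip.move_l([*bay(x),.0556],[pi,0,RK[2]+pi/2],speed=.02);manip.dwell(.1)
    F=[]
    for _ in range(4): r=manip.read_state();F.append(fb(r));manip.dwell(.02)
    f=np.mean(F,axis=0);print('x%.0f t%.1f'%(x*1e3,r['time_s']),np.round(inbay(r['position'])*1e3,1),np.round(f,1))
    if -f[0]>7.2: break
p=manip.read_camera('side')
x=p['frame'][130:240,180:320];cv2.imwrite('pics/s4.png',cv2.resize(np.clip(x*1.6,0,255).astype(np.uint8)[:,:,::-1],None,fx=5,fy=5))
```

```text
x40.0 t21.9 p [40.1 -0. ] z55.5 F [-0.2  0.5 -4.9] Tz -0.02
x44.0 t22.2 p [44.3 -0. ] z55.6 F [ 0.8  0.9 -5.6] Tz 0.01
x45 t22.6 [45.  0.] [-0.5 -0.5 -5.8]
x46 t23.0 [46.  0.] [-0.9  0.4 -5.4]
x47 t23.4 [47.1  0. ] [-0.7 -0.1 -5.7]
x48 t23.8 [48.1 -0. ] [-0.5  0.1 -5.6]
x49 t24.2 [49.  0.] [-0.3  0.  -6.1]
x50 t24.7 [50.1 -0. ] [-0.4 -0.2 -5.8]
x51 t25.1 [51.1 -0. ] [-0.9 -0.1 -5.8]
x52 t25.5 [52.1 -0. ] [-0.8  0.1 -5.8]
x53 t25.9 [52.9 -0.1] [-1.7 -1.3 -5.7]
x54 t26.3 [53.8 -0. ] [-4.9 -1.1 -3.8]
x55 t26.8 [54.6  0. ] [-5.4 -1.1 -4.2]
x56 t27.2 [55.5  0. ] [-6.5 -0.9 -3.9]
x57 t27.6 [56.4 -0. ] [-6.5 -1.1 -2.4]
x58 t28.0 [57.3 -0. ] [-7.3 -0.7 -2. ]
```

View pics/s4.png

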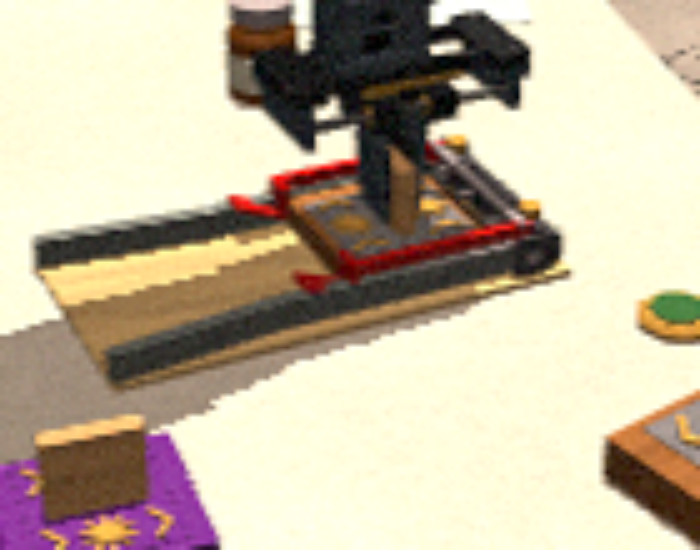

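```bash
cat > red.py <<'E'
from h import *
def red(a): a=a.astype(float);return (a[...,0]>1.8*a[...,1]+8)&(a[...,0]>1.8*a[...,2]+8)&(a[...,0]>50)
def cmp(n):
    A=np.load('avg0.npz')['S'];f=np.mean([manip.read_camera('side')['frame'].astype(float) for _ in range(3)],axis=0)
    a,b=red(A)[150:195,215:300],red(f)[150:195,215:300]
    print('red init',a.sum(),'now',b.sum(),'both',(a&b).sum())
    for w,m in(('init',a),('now',b)):
        # near nose: columns 236..250 lowest rows
        print(w,[(c+215,np.where(m[:,c])[0].min()+150,np.where(m[:,c])[0].max()+150) for c in range(20,80,4) if m[:,c].any()])
    x=f[130:240,180:320];cv2.imwrite(f'pics/{n}.png',cv2.resize(np.clip(x*1.6,0,255).astype(np.uint8)[:,:,::-1],None,fx=5,fy=5))
E
python3 - <<'E'
from red import *
manip.move_l([*bay(.059),.0556],[pi,0,RK[2]+pi/2],speed=.02);manip.dwell(.3);r=manip.read_state();print(fb(r),inbay(r['position']))
cmp('s5')
E
```

```text
[-8.85299526 -0.59406514 -1.75917805] [ 5.82454921e-02 -1.03405576e-05]
red init 218 now 234 both 187
init [(235, np.int64(165), np.int64(172)), (239, np.int64(164), np.int64(185)), (243, np.int64(163), np.int64(187)), (247, np.int64(162), np.int64(185)), (251, np.int64(161), np.int64(186)), (255, np.int64(161), np.int64(181)), (259, np.int64(160), np.int64(182)), (263, np.int64(159), np.int64(180)), (267, np.int64(178), np.int64(179)), (271, np.int64(177), np.int64(178)), (275, np.int64(176), np.int64(178)), (279, np.int64(175), np.int64(176)), (283, np.int64(175), np.int64(177))]
now [(235, np.int64(165), np.int64(172)), (239, np.int64(164), np.int64(186)), (243, np.int64(163), np.int64(188)), (247, np.int64(162), np.int64(185)), (251, np.int64(162), np.int64(186)), (255, np.int64(181), np.int64(183)), (259, np.int64(180), np.int64(182)), (263, np.int64(179), np.int64(181)), (267, np.int64(178), np.int64(179)), (271, np.int64(177), np.int64(179)), (275, np.int64(176), np.int64(178)), (279, np.int64(175), np.int64(177)), (283, np.int64(175), np.int64(177))]
```

Run:
```python
from red import *
for x in(.058,.057,.0562,.0555):
    manip.move_l([*bay(x),.0555],[pi,0,RK[2]+pi/2],speed=.02);manip.dwell(.15)
    f=np.mean([fb(manip.read_state()) for _ in range(3)],axis=0);print(x,np.round(f,1))
    if f[0]>-3.5: break
manip.open_gripper();r=st('open');print(inbay(r['position']),fb(r))
manip.dwell(.2);cmp('s6')
```

```text
0.058 [-7.2 -0.4 -0.2]
0.057 [-7.3 -0.9 -2.4]
0.0562 [-5.5 -0.7 -3.6]
0.0555 [ 0.   0.2 -7.5]
open t31.6 p [0.6279 0.1508 0.0555] rpy [-3.142 -0.     1.751] F [ 0.4  0.3 -0. ] T [-0.09  0.02  0.02] gap 0.999
[ 5.55006252e-02 -1.49501311e-05] [ 0.44164682  0.21125839 -0.0057339 ]
red init 218 now 239 both 186
init [(235, np.int64(165), np.int64(172)), (239, np.int64(164), np.int64(185)), (243, np.int64(163), np.int64(187)), (247, np.int64(162), np.int64(185)), (251, np.int64(161), np.int64(186)), (255, np.int64(161), np.int64(181)), (259, np.int64(160), np.int64(182)), (263, np.int64(159), np.int64(180)), (267, np.int64(178), np.int64(179)), (271, np.int64(177), np.int64(178)), (275, np.int64(176), np.int64(178)), (279, np.int64(175), np.int64(176)), (283, np.int64(175), np.int64(177))]
now [(235, np.int64(165), np.int64(173)), (239, np.int64(164), np.int64(186)), (243, np.int64(185), np.int64(187)), (247, np.int64(162), np.int64(185)), (251, np.int64(161), np.int64(186)), (255, np.int64(181), np.int64(183)), (259, np.int64(160), np.int64(183)), (263, np.int64(159), np.int64(182)), (267, np.int64(178), np.int64(180)), (271, np.int64(177), np.int64(179)), (275, np.int64(176), np.int64(178)), (279, np.int64(175), np.int64(177)), (283, np.int64(175), np.int64(177))]
```

View pics/s6.png

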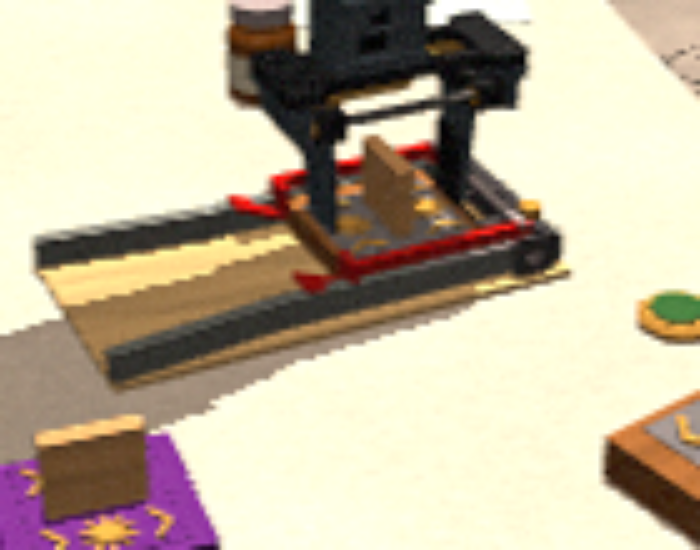

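The board is released and the catch is down, with the fingers clear on both sides. I'll raise the arm straight up and move it away for a last check.

Run:
```python
from red import *
xy=bay(.0555)
manip.move_l([*xy,.25],speed=.12);st()
manip.move_ptp([.45,-.2,.3],[pi,0,1.3]);manip.dwell(.3);st()
cmp('s7')
t=manip.read_camera('top');s=manip.read_camera('side')
x=t['frame'][120:270,150:350];cv2.imwrite('pics/t7.png',cv2.resize(np.clip(x*1.6,0,255).astype(np.uint8)[:,:,::-1],None,fx=4,fy=4))
a=manip.mark_of(t,'tray_grip');b=manip.mark_of(s,'tray_grip')
for d in a: print('top',d['pixel'],d['conf'],inbay(atz(t,d['pixel'],.0545)))
for d in b: print('side',d['pixel'],d['conf'],inbay(atz(s,d['pixel'],.0545)))
```

```text
t33.7 p [0.6276 0.1507 0.2493] rpy [-3.141  0.     1.751] F [-0.4 -0.3 -0.9] T [ 0.   -0.02  0.04] gap 1.001
 t35.5 p [ 0.4502 -0.1997  0.2999] rpy [-3.141 -0.     1.301] F [ 0.  -0.3  0.2] T [-0.13  0.12 -0.05] gap 0.997
red init 218 now 233 both 194
init [(235, np.int64(165), np.int64(172)), (239, np.int64(164), np.int64(185)), (243, np.int64(163), np.int64(187)), (247, np.int64(162), np.int64(185)), (251, np.int64(161), np.int64(186)), (255, np.int64(161), np.int64(181)), (259, np.int64(160), np.int64(182)), (263, np.int64(159), np.int64(180)), (267, np.int64(178), np.int64(179)), (271, np.int64(177), np.int64(178)), (275, np.int64(176), np.int64(178)), (279, np.int64(175), np.int64(176)), (283, np.int64(175), np.int64(177))]
now [(235, np.int64(165), np.int64(172)), (239, np.int64(164), np.int64(185)), (243, np.int64(163), np.int64(187)), (247, np.int64(180), np.int64(185)), (251, np.int64(161), np.int64(185)), (255, np.int64(181), np.int64(183)), (259, np.int64(180), np.int64(182)), (263, np.int64(159), np.int64(181)), (267, np.int64(178), np.int64(180)), (271, np.int64(177), np.int64(179)), (275, np.int64(176), np.int64(178)), (279, np.int64(175), np.int64(177)), (283, np.int64(175), np.int64(177))]
top [196.6, 165.9] 0.98 [ 0.05781352 -0.00085084]
top [321.0, 111.1] 0.81 [ 0.14756613 -0.35132367]
top [295.2, 262.8] 0.67 [-0.23194814 -0.20649241]
side [342.8, 206.8] 0.98 [ 0.17827518 -0.33025144]
side [256.4, 169.0] 0.96 [ 0.04525499 -0.013759  ]
side [198.2, 222.8] 0.76 [-0.23635551 -0.22196423]
```

View pics/s7.png

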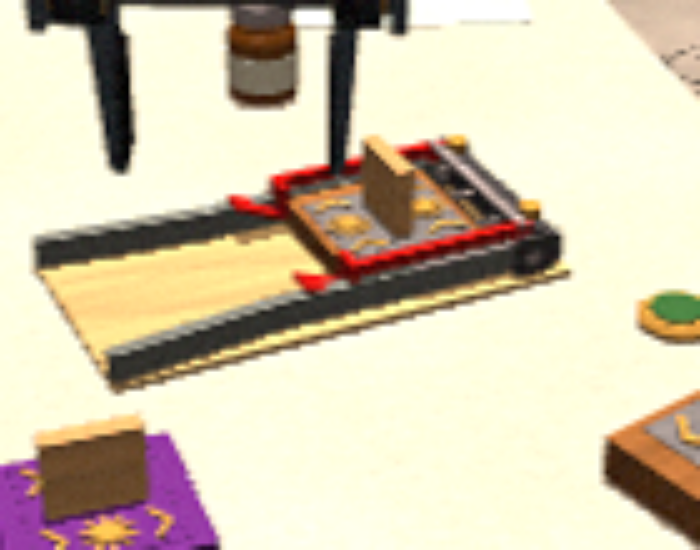

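View pics/t7.png

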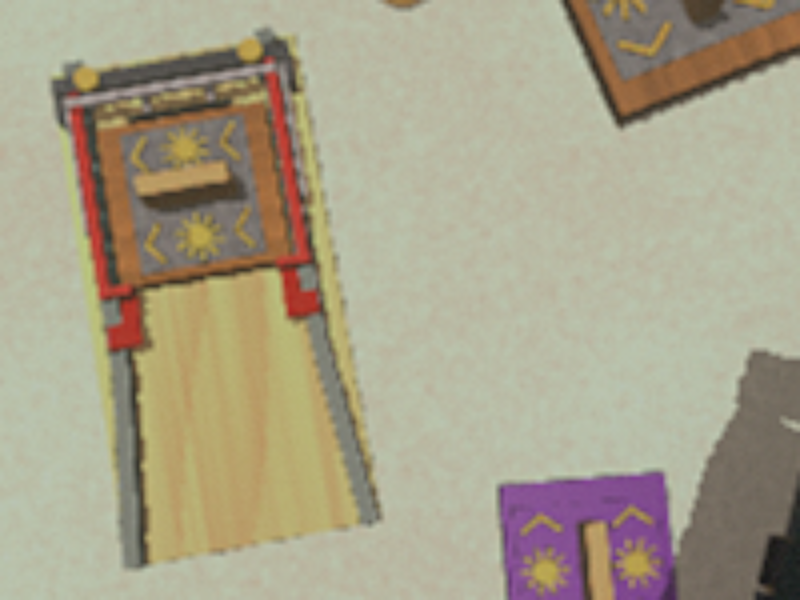

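The board lies flat between the rails and the catch noses are down behind it. The jar, brush and medallion were never approached. I'm handing the job in.

```bash
python3 -c "
from cell import manip
print(manip.finish_job())"
```

```text
the job is handed in; nothing more can be done
None
```

The small brown board is locked flat in the bay and released, and I handed the job in at about 36 s with the arm well clear.

**What I did:** I set the board down in the mouth of the bay and slid it in, so its own front edge lifted the red catch. I then pressed it about 4–5 mm into the buffer, at no more than about 9 N, until the catch dropped. I eased back until the buffer force was gone before letting go.

**Last checks:**
- **Catch:** its outline in the side view matches the starting picture to within about a pixel, so it is fully down.
- **Board position:** by the arm's reading at release and by the top camera, its middle is 55 to 58 mm inward and within 1 mm of the centre line. It looks flat in both views.
- **Other objects:** the jar and medallion look unmoved in the last side picture. I did not look again at the brush, but the arm never went near it.

**One disagreement:** the network's grip mark in the side view put the board at 45 mm inward and 14 mm off centre. I took that as an error in the mark, because the rails leave only about 2.5 mm of side play, and the top view and the arm's reading both contradict it.

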